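# Draw the colour tray out of the paint box and hold it over the pad

## Task

Swing the lid of the wooden paint box open past upright, so that it stays open by itself, then draw the tray of colours hidden inside straight up out of the box by its handle. Carry it level to the drawing pad and finish while still holding it there: level and still, about a hand's breadth above the middle of the page, carried by the gripper alone, with the lid left open. Leave the spirit tin, the brush jar and the water cup where they stand.

Things in the scene. Friction and masses are not known exactly. Their poses are not given: they have to be found in the camera images.
- paint_box: Open-topped wooden box with a hinged lid, fixed to the table; outside 160 mm (its x) by 240 mm (its y) by 90 mm high without the lid, walls 8 mm thick, brass corners. Origin: centre of its underside, on the table. Its front (clasp) faces its own -x, the lid's hinge is along the top of its +x wall. Inside, two ledges along the short walls carry the tray with its underside 34 mm above the table. Its yaw and place vary; it may stand left or right of the pad.
- lid (a joint): Angle of the lid, rad: 0 lid closed flat on the box, 1.57 upright, stop at 1.9 (leaning back over the far side). It may start slightly ajar (up to 0.15). Stiff hinge: the lid stays at any angle where it is left; lifting it takes up to about 4 N at the knob.
- lid_hinge (a point): Middle of the lid's hinge line: 80 mm from the box's centre towards the box's +x, 90 mm above the table. The hinge line runs along the box's y axis. The lid is a board 160 mm by 240 mm by 10 mm thick that lies on the rim when closed. The axes of this point turn with the lid and equal the box's axes when it is closed.
- lid_knob (a point): Centre of the brass ball knob, 22 mm in diameter, on a 10 mm stem on the lid's outer face: 135 mm from the hinge (25 mm in from the lid's front edge), 26 mm above the lid's face, 36 mm above the hinge plane. It turns with the lid: up when closed, towards the box's +x when upright. Pinched along the hinge line it must turn between the fingers: a light grip (20 N) lets it, a hard one binds and slips.
- paint_tray: Loose lift-out wooden tray with 24 coloured pans, 0.3 to 0.45 kg, 138 mm (its x) by 218 mm (its y), 16 mm high at the rim; a handle board stands along its middle. It lies in the box under the closed lid with about 3 mm play all round, its axes along the box's. Origin: centre of its underside; z up.
- tray_handle (a point): Point to grip on the tray's handle board: on the tray's centre line, 38 mm above its underside. The handle board there is 10 mm thick (along the tray's x), 90 mm long (along the tray's y), its top edge 48 mm above the tray's underside (8 mm below the closed lid) and 26 mm above the low rib (22 mm high) that goes on to both ends; the pans beside it are 15 mm high above the underside.
- drawing_pad: Drawing pad lying flat, fixed to the table: white page 206 mm (its x) by 146 mm (its y), 12 mm thick, wire-bound along one short side. Origin: centre of its underside, which is under the middle of the page. Its place and yaw vary.
- spirit_tin: Bystander: blue rectangular tin with a white cap, 60 by 92 by 161 mm high, to one side of the work. Origin: centre of its underside.
- brush_jar: Bystander: glass jar of brushes, 76 mm in diameter, about 220 mm high over the brushes, to one side of the work. Origin: centre of its underside.
- water_cup: Bystander: clear plastic cup, 72 mm across, 75 mm high, beyond the work. Origin: centre of its underside.

How it is judged:
By the outcome, as a careful person would: the job done as asked, in the order asked, and still so for the second after the job is handed in, while the arm keeps its last pose, push and grip.
It also fails if it takes over 59 s, if anything falls off the work surface, if the arm or the gripper's body presses on something with over 40 N, if the wrist force passes 120 N, or if a joint passes its speed limit or range.

## Robot

A 6-joint arm with a two-finger parallel gripper is mounted at the origin on the work surface. World frame = base frame: x ahead of the robot, y to its left, z up, the work surface at z = 0. Lengths are in m, angles in degrees, forces in N, time in s.
With the tool pointing down it reaches from about 0.25 to 0.725 m from the base axis. Payload 9.7 kg.
Tool frame: the origin (TCP) lies on the centre line of the jaws, within the pads' length; the fingertips stand 22 mm ahead of it and the grasp point (between the pads) lies 3 mm ahead of it; z points along the fingers, y is the direction in which the jaws open and shut (so a half turn about z gives the same grasp; the last joint's range is limited). The gripper opens to 85 mm and grips with 20 to 120 N. Pads are 22 mm wide; open, the fingers measure 114 mm over their backs; the gripper's body (76 mm by 85 mm) begins 54 mm behind the grasp point. The pads swing forward as they close: fully open they stand 13 mm farther back than shut.
Start: joints at [63.541, 4.979, 10.078, 95.1, 0, 90], TCP at [0.245, 0.492, 0.253] pointing down, gripper open.
Joint ranges: [-179.16, 179.16], [-48.56, 103.87], [-65.8, 70.77], [-126.05, 130.52], [-82.76, 87.17], [-180, 180]. Speed limits (degrees/s): [127.2, 127.2, 147.25, 180, 180, 180].

## Interface

Orientations are given as [roll, pitch, yaw] about the fixed x, y, z axes, in that order (R = Rz(yaw) Ry(pitch) Rx(roll)).
In Python, from workcell import monitor, eyes, job gives the robot as it stands. The module is installed in compiled form; this text tells all that it offers.
- The arm moves only by the tool drive_tool, never from a script. Its argument "plan" is a list of rows, each a list of 3 entries, a list of its own where there are three numbers: the opening, from 0 (shut) to 1 (fully open), then the shift along the world's x, y, z in m, then the turn about the world's z in degrees. In form: [[gripper, [x, y, z], yaw], ...]. A call has 1 to 10 rows; each row shifts and turns the commanded pose from where the row before left it; what a row does not reach is not made up. A row lasts 1/8 s, in which the tool goes at most 62.5 mm and 10.7 degrees, less where a joint would pass 70% of its speed; a pose out of reach is approached as far as the arm can. A call is refused whole if a number of a shift passes 0.0625 or a number of a turn 10.7, either way. A call with a gripper value outside its range is refused whole. The fingers move at their own pace and stop on an object; "grip_force" is the grip in N (left out, the last holds). Time passes only in rows, so rows that do not move let the fingers close. It gives the time, the measured TCP pose, the force and the opening at its end, in the units of the state.
- monitor.get_obs(): the state, without advancing time (a new reading comes with each control period).
- eyes.camera(name): name is "scene" or "top" or "wrist"; returns (picture, depth): 384x512x3 uint8, red, green, blue; 384x512 float32, m along the optical axis (not along the pixel's ray), 0 where there is no reading.
- eyes.camera_params(name): a dict with "fx", "fy", "cx", "cy" (pixels), "extrinsics" (4x4, takes a point from world to camera coordinates); the wrist camera has in their place "mount" (4x4, takes a point from camera to tool coordinates, whose origin is the TCP and whose axes are the flange's). Camera axes: x right, y down, z forward; pixel columns grow to the right and rows downward; lengths in m; the calibration is good to about 2 mm. The wrist camera is an equidistant fisheye: a pixel r from the principal point sees the ray r / f radians off the axis. A picture is of the moment at which its call begins: read the wrist's pose just before it. camera_params takes no time and is no camera call.
- job.job_done(): hands the job in, once; it reports no verdict.
The state is a dict: "time": time; "q": joint angles; "qd": joint speeds; "joint_efforts": joint torques, N m; "ee_pos": TCP position; "tcp_rot": TCP orientation; "wrist_force": force on the tool from outside, world axes, zero at the start; "torque": the same for the moment, N m; "opening": finger opening in m.
Only numpy, scipy, OpenCV 4.12 (cv2) and the standard library are available. Lean on these libraries where they do the work, as an engineer would, in place of code of your own. Each camera call takes 0.05 s, during which the arm holds its last target.

## Working session

There is one attempt and no reset: what is moved stays moved. The work goes in short steps, Python scripts to look and compute and a tool call to move; the robot and the scene stay as the last step left them, time stands still between calls to the robot, and variables do not carry over. Pictures are saved under pics/ and viewed, and the job is handed in when it is done.

Besides the shell and the picture viewer there is one more tool, called in YAML: its name, and indented under it one key for each argument. drive_tool: Moves the arm, as the interface text tells. Its arguments: {"type":"object","properties":{"plan":{"type":"array","items":{"type":"array"}},"grip_force":{"type":"number"}},"required":["plan"]}

```bash
mkdir -p pics; python3 - <<'E'
from workcell import monitor, eyes, job
import cv2, numpy as np
print(monitor.get_obs())
for n in ("scene","top"):
    p,d=eyes.camera(n); cv2.imwrite(f"pics/{n}0.png",p[:,:,::-1]); np.savez(f"{n}0.npz",p=p,d=d)
    print(eyes.camera_params(n), d.min(), d.max())
E
```

```text
{'time': 0.0, 'q': array([6.35420837e+01, 5.00999183e+00, 1.00332380e+01, 9.50995550e+01,
       7.04867488e-04, 9.00006980e+01]), 'qd': array([ 0.03997134, -0.04654333, -0.13454006,  0.05484409,  0.0642217 ,
        0.03954471]), 'joint_efforts': array([ 1.16763390e-04, -5.20389891e+01,  4.64803469e+01,  1.64969423e-02,
        1.24055441e-05,  2.91752406e-05]), 'ee_pos': array([0.24495126, 0.49220849, 0.25258279]), 'tcp_rot': array([-1.79923691e+02, -7.03937211e-04,  1.53541385e+02]), 'wrist_force': array([ 0.48438841,  0.35711675, -0.7358682 ]), 'torque': array([ 0.02269614,  0.02492461, -0.01009213]), 'opening': 0.08556444750276986}
{'fx': 408.1559637543131, 'fy': 408.1559637543131, 'cx': 253.30407895636534, 'cy': 187.72696787944116, 'extrinsics': array([[-0.51945032,  0.8544839 , -0.00534998,  0.33471623],
       [ 0.63155977,  0.37969985, -0.67598837, -0.30353515],
       [-0.5755898 , -0.35452121, -0.73689287,  1.82893828],
       [ 0.        ,  0.        ,  0.        ,  1.        ]])} 0.0 3.9999058
{'fx': 480.35624765956146, 'fy': 480.35624765956146, 'cx': 251.69564698653974, 'cy': 191.20372053790908, 'extrinsics': array([[-0.00892034, -0.99994356,  0.00577143, -0.00438563],
       [-0.98612642,  0.00784006, -0.16581077,  0.6010022 ],
       [ 0.16575616, -0.00717045, -0.9861407 ,  1.74371231],
       [ 0.        ,  0.        ,  0.        ,  1.        ]])} 0.0 2.8457031
```

View pics/scene0.png

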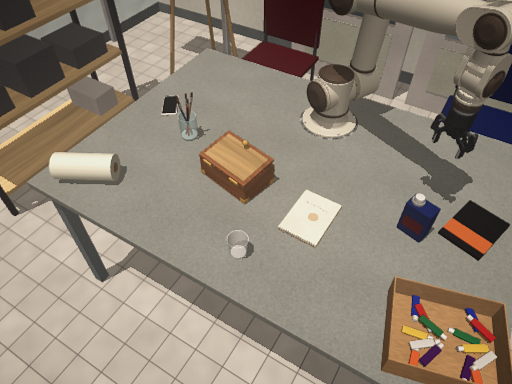

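View pics/top0.png

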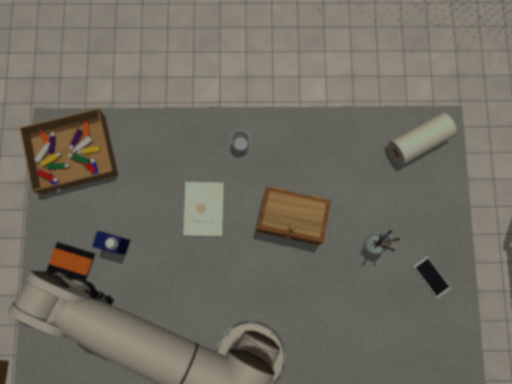

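The scene view shows the closed box at about (237,165) with its knob at (245,145), the pad at (310,217), the cup at (238,244), the jar at (188,120) and the tin at (418,215). In the top view the box is at (294,215), the knob at (291,231) on the robot's side, and the pad at (203,208).

```bash
cat > h.py <<'E'
import numpy as np, cv2
from workcell import monitor, eyes
def cloud(n,d):
    c=eyes.camera_params(n); v,u=np.mgrid[:384,:512]
    P=np.stack([(u-c['cx'])/c['fx']*d,(v-c['cy'])/c['fy']*d,d],-1)
    E=c['extrinsics']; return (P-E[:3,3])@E[:3,:3]
def ray(n,u,v,z):
    c=eyes.camera_params(n);E=c['extrinsics'];R=E[:3,:3]
    o=-R.T@E[:3,3]; r=R.T@np.array([(u-c['cx'])/c['fx'],(v-c['cy'])/c['fy'],1]); return o+r*(z-o[2])/r[2]
E
python3 - <<'E'
from h import *
T=np.load('top0.npz');p=T['p'];d=T['d'];W=cloud('top',d)
x,y,z=W[...,0],W[...,1],W[...,2]
def rect(m,name):
    n,l,s,_=cv2.connectedComponentsWithStats(m.astype(np.uint8))
    i=1+np.argmax(s[1:,4]);m=l==i
    pts=np.stack([x[m],y[m]],1).astype(np.float32)
    print(name,s[i],cv2.minAreaRect(pts),'mean',pts.mean(0),'z',np.percentile(z[m],[5,50,95]))
roi=np.zeros(d.shape,bool);roi[170:260,240:345]=1
m=roi&(z>.09)&(z<.13)&(d>0); rect(m,'lid')
k=roi&(z>.117)&(d>0);print('knob',k.sum(),W[k].mean(0) if k.any() else '', W[k][:,2].max() if k.any() else'')
roi[:]=0;roi[170:250,170:235]=1
m=roi&(p.min(2)>150)&(p.max(2)<260); rect(m,'pad')
v,u=np.where(m); cnt=np.stack([u,v],1).astype(np.float32); r=cv2.minAreaRect(cnt); print(r)
b=cv2.boxPoints(r); Q=np.array([ray('top',a[0],a[1],.012) for a in b]);print(Q,Q.mean(0))
# scene cloud
S=np.load('scene0.npz');p2=S['p'];W2=cloud('scene',S['d'])
x,y,z=W2[...,0],W2[...,1],W2[...,2]
m=(z>.09)&(z<.109)&(x>.3)&(x<.7)&(y<0)&(y>-.3)&(S['d']>0);rect(m,'lid2')
k=(z>.115)&(z<.15)&(x>.3)&(x<.7)&(y<0)&(y>-.22)&(S['d']>0);print(k.sum(),W2[k].mean(0),W2[k][:,2].max(),np.argwhere(k)[:3])
print('table z',np.median(z[250:290,330:370]), 'lid z vs xy')
A=np.c_[x[m],y[m],np.ones(m.sum())];print(np.linalg.lstsq(A,z[m],rcond=None)[0])
m=(z>.02)&(z<.3)&(S['d']>0)
for nm,(a,b_,c,e) in dict(jar=(90,140,178,200),cup=(230,260,225,252),tin=(190,240,398,440)).items():
    q=W2[a:b_,c:e][m[a:b_,c:e]];print(nm,q.min(0),q.max(0))
im=cv2.resize(p2[110:260,180:360,::-1],None,fx=4,fy=4,interpolation=cv2.INTER_CUBIC);cv2.imwrite('pics/sc_crop.png',im)
im=cv2.resize(p[170:260,170:345][:,:,::-1],None,fx=4,fy=4,interpolation=cv2.INTER_CUBIC);cv2.imwrite('pics/top_crop.png',im)
E
```

```text
lid [ 257  187   74   57 2911] ((0.5077843070030212, -0.1592831015586853), (0.24076294898986816, 0.16589245200157166), 77.41781616210938) mean [ 0.505506   -0.15865615] z [0.0969025  0.110491   0.12180488]
knob 597 [ 0.45611536 -0.14533265  0.12189776] 0.15869678841315848Traceback (most recent call last):
  File "<stdin>", line 13, in <module>
  File "<stdin>", line 6, in rect
    return _wrapfunc(a, 'argmax', axis=axis, out=out, **kwds)
    return bound(*args, **kwds)
ValueError: attempt to get argmax of an empty sequence
```

```bash
python3 - <<'E'
from h import *
T=np.load('top0.npz');p=T['p'];d=T['d'];W=cloud('top',d)
print(p[208,195],p[208,160])
S=np.load('scene0.npz');p2=S['p'];W2=cloud('scene',S['d'])
def rect(m,W,name):
    n,l,s,_=cv2.connectedComponentsWithStats(m.astype(np.uint8))
    i=1+np.argmax(s[1:,4]);m=l==i
    pts=W[m][:,:2].astype(np.float32)
    print(name,s[i],cv2.minAreaRect(pts),'mean',pts.mean(0),'z',np.percentile(W[m][:,2],[5,50,95]));return m
roi=np.zeros(d.shape,bool);roi[175:242,178:230]=1
m=roi&(p.astype(int).sum(2)>p[208,160].astype(int).sum()+120); m=rect(m,W,'pad')
v,u=np.where(m); r=cv2.minAreaRect(np.stack([u,v],1).astype(np.float32)); print(r)
Q=np.array([ray('top',a[0],a[1],.012) for a in cv2.boxPoints(r)]);print(Q,Q.mean(0))
for n,Wx,dd,z0 in (('top',W,d,0),('scene',W2,S['d'],0)):
    x,y,z=Wx[...,0],Wx[...,1],Wx[...,2]
    m=(z>.092)&(z<.13)&(x>.4)&(x<.65)&(y<0)&(y>-.3)&(dd>0)
    m=rect(m,Wx,n+' lid')
    q=Wx[m];A=np.c_[q,]; 
    for _ in range(5):
        A=np.c_[q[:,:2],np.ones(len(q))];c=np.linalg.lstsq(A,q[:,2],rcond=None)[0];e=q[:,2]-A@c;q=q[abs(e)<max(.003,2*e.std())] if _<4 else q
    print('plane',c,e.std(),'tilt',np.arctan(np.hypot(*c[:2])),'dir',np.degrees(np.arctan2(c[1],c[0])))
    h=z-(c[0]*x+c[1]*y+c[2]);k=(h>.015)&(h<.05)&(x>.38)&(x<.55)&(y<-.08)&(y>-.22)&(dd>0)
    print('knob',k.sum(),Wx[k].mean(0),Wx[k][:,2].max(),np.argwhere(k).mean(0),np.ptp(Wx[k],axis=0))
print('table z',np.median(W2[250:290,330:370,2]),np.median(W[250:290,200:250,2]))
z=W2[...,2];m=(z>.02)&(z<.3)&(S['d']>0)
for nm,(a,b_,c,e) in dict(jar=(90,140,178,200),cup=(230,260,225,252),tin=(190,240,398,440)).items():
    q=W2[a:b_,c:e][m[a:b_,c:e]];print(nm,q.min(0),q.max(0))
im=cv2.resize(p2[110:260,180:360,::-1],None,fx=4,fy=4,interpolation=cv2.INTER_CUBIC);cv2.imwrite('pics/sc_crop.png',im)
im=cv2.resize(p[170:260,170:345][:,:,::-1],None,fx=4,fy=4,interpolation=cv2.INTER_CUBIC);cv2.imwrite('pics/top_crop.png',im)
E
```

```text
[154 156 135] [100 100  91]
pad [ 184  182   39   53 1914] ((0.4650730788707733, 0.1510876715183258), (0.39440199732780457, 0.18970677256584167), 16.757186889648438) mean [0.5425805  0.17479262] z [0.00355347 0.01102412 0.01830211]
((203.08847045898438, 208.43409729003906), (37.494956970214844, 52.34819793701172), 1.9749339818954468)
[[0.44661898 0.24803137 0.012     ]
 [0.64651555 0.24405928 0.012     ]
 [0.64036465 0.10077899 0.012     ]
 [0.44057825 0.10733727 0.012     ]] [0.54351936 0.17505173 0.012     ]
top lid [ 257  187   74   57 2887] ((0.5075491070747375, -0.15945188701152802), (0.24063803255558014, 0.16408561170101166), 76.96018981933594) mean [ 0.5056968  -0.15854128] z [0.09744445 0.11055031 0.12180884]
plane [-0.1329471   0.03263225  0.18267341] 0.003131110053563705 tilt 0.13604774314955115 dir 166.20922140783088
knob 31 [ 0.45774224 -0.14700397  0.1494185 ] 0.15869678841315848 [226.70967742 291.70967742] [0.01803399 0.01794649 0.01765702]
scene lid [ 199  130   75   58 2155] ((0.5096047520637512, -0.16001075506210327), (0.24632026255130768, 0.1651844084262848), 77.21395111083984) mean [ 0.51474375 -0.15236695] z [0.09847354 0.11048712 0.12138293]
plane [-0.13600444  0.03136412  0.18529529] 0.0020558159361099143 tilt 0.13867816029844335 dir 167.0139905925835
knob 26 [ 0.46189682 -0.14586407  0.14745616] 0.1557468186791577 [142.5 245. ] [0.01474422 0.01600066 0.0208962 ]
table z -0.00023593375004315483 -0.0012813691880418738
jar [ 0.36496744 -0.50977975  0.02067771] [ 0.444217   -0.42891341  0.21656867]
cup [ 0.76051551 -0.00324044  0.02035998] [0.83417635 0.06887071 0.07929267]
tin [0.37715143 0.4490105  0.02011111] [0.4560497  0.55206762 0.16605734]
```

View pics/sc_crop.png

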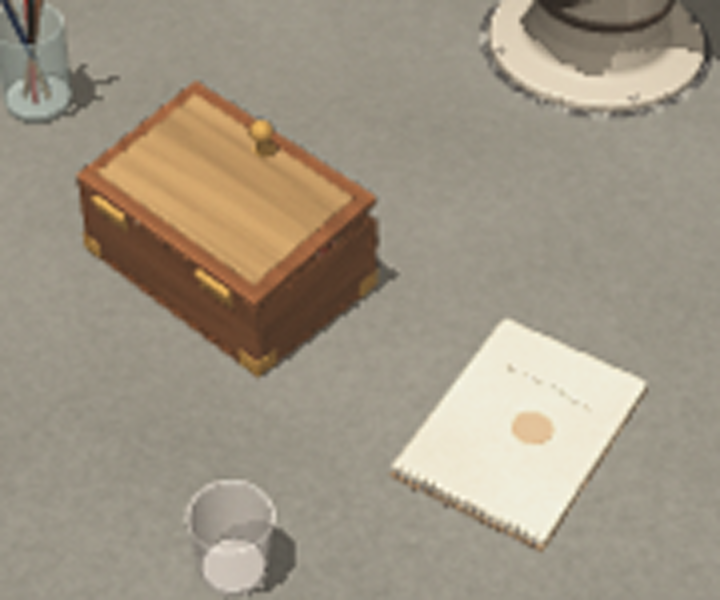

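View pics/top_crop.png

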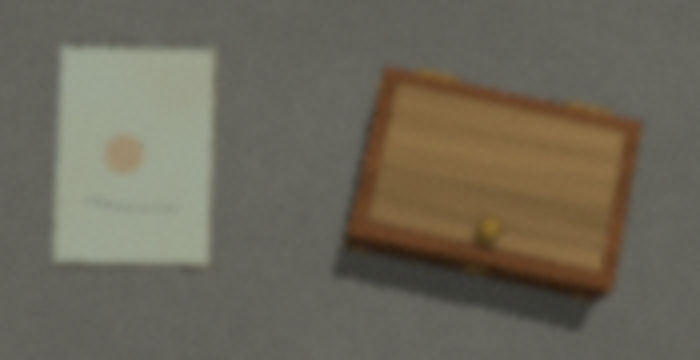

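The lid is ajar by about 0.137 rad. The box yaw is about -13.3°, its centre about (0.507,-0.159) and the knob about (0.460,-0.147,0.145). The pad centre is about (0.5435,0.175). I move to above the knob, with the jaws along the hinge line.

drive_tool:
  plan:
    - [1,[0.018,-0.053,0],1.1]
    - [1,[0.018,-0.053,0],1.1]
    - [1,[0.018,-0.053,0],1.1]
    - [1,[0.018,-0.053,0],1.1]
    - [1,[0.018,-0.053,0],1.1]
    - [1,[0.018,-0.053,0],1.1]
    - [1,[0.018,-0.053,0],1.1]
    - [1,[0.018,-0.053,0],1.1]
    - [1,[0.018,-0.053,0],1.1]
    - [1,[0.018,-0.053,0],1.1]
  grip_force: 20

```text
time: 1.35
ee_pos: [0.4252, -0.0395, 0.2532]
tcp_rot: [180.0, 0.0, 164.6]
wrist_force: [0.7, 1.3, 0.3]
opening: 0.0853
```

drive_tool:
  plan:
    - [1,[0.018,-0.053,0],1.1]
    - [1,[0.017,-0.056,0],1.1]
    - [1,[0,0,0],0]

```text
time: 1.72
ee_pos: [0.4602, -0.1497, 0.252]
tcp_rot: [-180.0, -0.1, 166.5]
wrist_force: [0.2, 1.4, -0.6]
opening: 0.0854
```

```bash
python3 - <<'E'
from h import *
o=monitor.get_obs();print({k:np.round(o[k],3) for k in('time','q','ee_pos','tcp_rot','wrist_force')})
p,d=eyes.camera('wrist');cv2.imwrite('pics/wrist1.png',p[:,:,::-1]);c=eyes.camera_params('wrist');print(c)
np.savez('wrist1.npz',p=p,d=d)
E
```

```text
{'time': np.float64(1.725), 'q': array([-1.8004e+01, -3.9690e+00,  9.2300e-01,  9.5004e+01, -2.3000e-02,
       -4.4980e+00]), 'ee_pos': array([ 0.46 , -0.15 ,  0.252]), 'tcp_rot': array([-1.79986e+02, -1.13000e-01,  1.66494e+02]), 'wrist_force': array([ 0.164,  1.388, -0.562])}
{'fx': 297.3186396354542, 'fy': 297.3186396354542, 'cx': 259.39000091617646, 'cy': 193.57351862067208, 'mount': array([[ 5.25575993e-05, -9.55548368e-01, -2.94834382e-01,
         7.45891372e-02],
       [ 9.99999998e-01,  4.15143436e-05,  4.37148335e-05,
         1.63216009e-05],
       [-2.95317820e-05, -2.94834384e-01,  9.55548369e-01,
        -1.21248572e-01],
       [ 0.00000000e+00,  0.00000000e+00,  0.00000000e+00,
         1.00000000e+00]])}
```

View pics/wrist1.png

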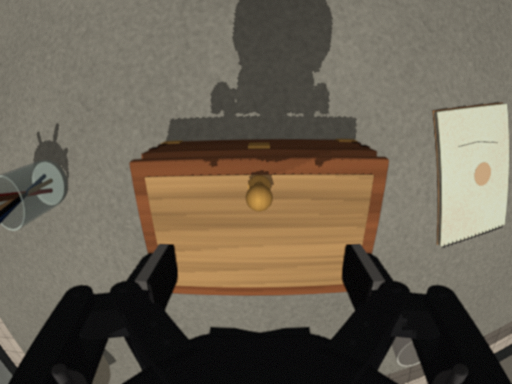

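The wrist view shows the knob at (259,198), midway between the fingers in jaw direction. The lid edges run level in the image, so the yaw fits.

```bash
cat >> h.py <<'E'
from scipy.spatial.transform import Rotation
def wray(u,v,pos,rpy,z):
    c=eyes.camera_params('wrist');M=c['mount']
    a=np.array([u-c['cx'],v-c['cy']]);r=np.hypot(*a);t=r/c['fx']
    dv=np.r_[a/r*np.sin(t),np.cos(t)] if r>0 else np.array([0,0,1.])
    R=Rotation.from_euler('xyz',rpy,degrees=True).as_matrix()
    o=R@M[:3,3]+pos; w=R@M[:3,:3]@dv; return o+w*(z-o[2])/w[2]
E
python3 - <<'E'
from h import *
T=np.load('wrist1.npz');p=T['p'].astype(int)
pos=[.46,-.1497,.252];rpy=[-179.99,-.11,166.5]
print('knob',wray(259.5,197,pos,rpy,.145))
# lid outer mask: reddish edges; bottom corners (hinge) at approx
for uv in ((131,158),(388,157)): print('front',wray(*uv,pos,rpy,.122))
hsv=cv2.cvtColor(T['p'],cv2.COLOR_RGB2HSV)
m=((hsv[...,1]>120)&(hsv[...,2]>90)).astype(np.uint8);m[:150]=0
n,l,s,_=cv2.connectedComponentsWithStats(m);i=1+np.argmax(s[1:,4]);print(s[i])
for v in (170,200,230,280,290,293,295): 
    u=np.where(l[v]==i)[0]
    if len(u): print(v,u.min(),u.max())
print('hinge edge',wray(259,295.5,pos,rpy,.10))
E
```

```text
knob [ 0.45858709 -0.1492611   0.145     ]
front [ 0.40223395 -0.25636069  0.122     ]
front [ 0.45605536 -0.02809313  0.122     ]
[  130   158   258   137 29011]
170 131 386
200 137 381
230 143 376
280 177 342
290 173 345
293 183 315
hinge edge [ 0.58560083 -0.18029613  0.1       ]
```

drive_tool:
  plan:
    - [1,[-0.001,0,-0.04],0.2]
    - [1,[0,0,-0.035],0]
    - [1,[0,0,-0.02],0]
    - [1,[0,0,-0.01],0]
    - [1,[0,0,0],0]
    - [0,[0,0,0],0]
    - [0,[0,0,0],0]
    - [0,[0,0,0],0]
    - [0,[0,0,0],0]
    - [0,[0,0,0],0]
  grip_force: 20

```text
time: 3.02
ee_pos: [0.4584, -0.1495, 0.1486]
tcp_rot: [-179.6, 0.0, 166.8]
wrist_force: [-5.2, -19.8, 1.2]
opening: 0.0202
```

```bash
python3 - <<'E'
from h import *
o=monitor.get_obs();print({k:np.round(o[k],4) for k in('time','ee_pos','tcp_rot','wrist_force','opening')})
p,d=eyes.camera('wrist');cv2.imwrite('pics/wrist2.png',p[:,:,::-1])
E
```

```text
{'time': np.float64(3.025), 'ee_pos': array([ 0.4584, -0.1495,  0.1486]), 'tcp_rot': array([-1.795965e+02,  8.200000e-03,  1.668006e+02]), 'wrist_force': array([ -5.1564, -19.7753,   1.2166]), 'opening': np.float64(0.0202)}
```

View pics/wrist2.png

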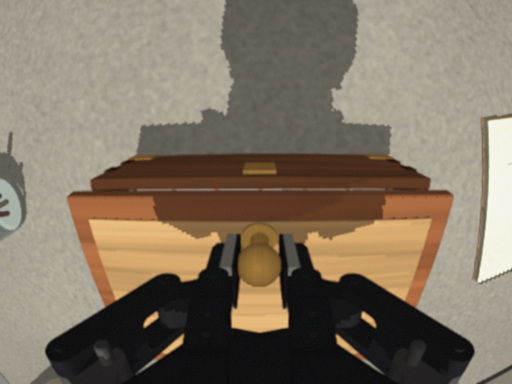

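The jaws are closed on the knob (opening 20 mm) and the ball sits at (260,265) between the pads. The 20 N side force means the knob lies slightly to box +y, so I shift by 1.5 mm.

drive_tool:
  plan:
    - [0,[0.0004,0.0015,0],0]
    - [0,[0,0,0],0]

```text
time: 3.32
ee_pos: [0.4584, -0.1493, 0.1486]
tcp_rot: [-179.4, -0.0, 166.7]
wrist_force: [-7.3, -26.5, 0.7]
opening: 0.0204
```

```bash
python3 - <<'E'
import numpy as np
from workcell import monitor
o=monitor.get_obs();print({k:np.round(o[k],4) for k in('time','ee_pos','tcp_rot','wrist_force','opening')})
# knob path relative to start, world
yaw=np.radians(-13.3);a0=.137
f=lambda a:np.array([80-135*np.cos(a)+36*np.sin(a),90+135*np.sin(a)+36*np.cos(a)])
prev=f(a0)
for a in np.linspace(a0,1.78,19)[1:]:
    c=f(a);dx,dz=c-prev;prev=c
    print('%.3f'%a,np.round([dx*np.cos(yaw)/1e3,dx*np.sin(yaw)/1e3,dz/1e3],4),np.round(c-f(a0),1))
E
```

```text
{'time': np.float64(3.325), 'ee_pos': array([ 0.4584, -0.1493,  0.1486]), 'tcp_rot': array([-1.794207e+02, -2.100000e-03,  1.667376e+02]), 'wrist_force': array([ -7.2955, -26.5317,   0.6549]), 'opening': np.float64(0.0204)}
0.228 [ 0.0053 -0.0013  0.0115] [ 5.5 11.5]
0.320 [ 0.0063 -0.0015  0.011 ] [12.  22.5]
0.411 [ 0.0073 -0.0017  0.0103] [19.4 32.8]
0.502 [ 0.0082 -0.0019  0.0096] [27.8 42.4]
0.593 [ 0.009  -0.0021  0.0088] [37.  51.2]
0.685 [ 0.0097 -0.0023  0.0079] [47.  59.2]
0.776 [ 0.0104 -0.0025  0.007 ] [57.7 66.1]
0.867 [ 0.011  -0.0026  0.006 ] [68.9 72.1]
0.959 [ 0.0114 -0.0027  0.0049] [80.7 77.1]
1.050 [ 0.0118 -0.0028  0.0038] [92.8 80.9]
1.141 [ 0.0121 -0.0029  0.0027] [105.3  83.6]
1.232 [ 0.0123 -0.0029  0.0016] [118.   85.2]
1.324 [ 0.0124 -0.0029  0.0004] [130.7  85.6]
1.415 [ 0.0124 -0.0029 -0.0008] [143.4  84.9]
1.506 [ 0.0123 -0.0029 -0.0019] [156.   82.9]
1.597 [ 0.012  -0.0028 -0.0031] [168.4  79.9]
1.689 [ 0.0117 -0.0028 -0.0042] [180.5  75.7]
1.780 [ 0.0113 -0.0027 -0.0052] [192.1  70.5]
```

drive_tool:
  plan:
    - [0,[-0.0009,-0.004,0],0]
    - [0,[0,0,0],0]
    - [0,[0,0,0],0]

```text
time: 3.7
ee_pos: [0.4582, -0.1498, 0.1484]
tcp_rot: [-179.9, -0.0, 166.9]
wrist_force: [-3.8, -6.5, 1.1]
opening: 0.0202
```

drive_tool:
  plan:
    - [0,[-0.0002,-0.001,0],0]
    - [0,[0.0053,-0.0013,0.0115],0]
    - [0,[0.0063,-0.0015,0.011],0]
    - [0,[0.0073,-0.0017,0.0103],0]
    - [0,[0.0082,-0.0019,0.0096],0]
    - [0,[0,0,0],0]

```text
time: 4.45
ee_pos: [0.4867, -0.1565, 0.1919]
tcp_rot: [180.0, 0.1, 167.0]
wrist_force: [-1.0, 1.4, 1.3]
opening: 0.0204
```

```bash
python3 - <<'E'
from h import *
o=monitor.get_obs();print({k:np.round(o[k],4) for k in('time','ee_pos','tcp_rot','wrist_force','opening')})
p,d=eyes.camera('scene');cv2.imwrite('pics/s3.png',cv2.resize(p[60:260,150:400,::-1],None,fx=3,fy=3))
E
```

```text
{'time': np.float64(4.45), 'ee_pos': array([ 0.4867, -0.1565,  0.1919]), 'tcp_rot': array([1.799752e+02, 1.138000e-01, 1.669624e+02]), 'wrist_force': array([-1.0034,  1.3534,  1.3316]), 'opening': np.float64(0.0204)}
```

View pics/s3.png

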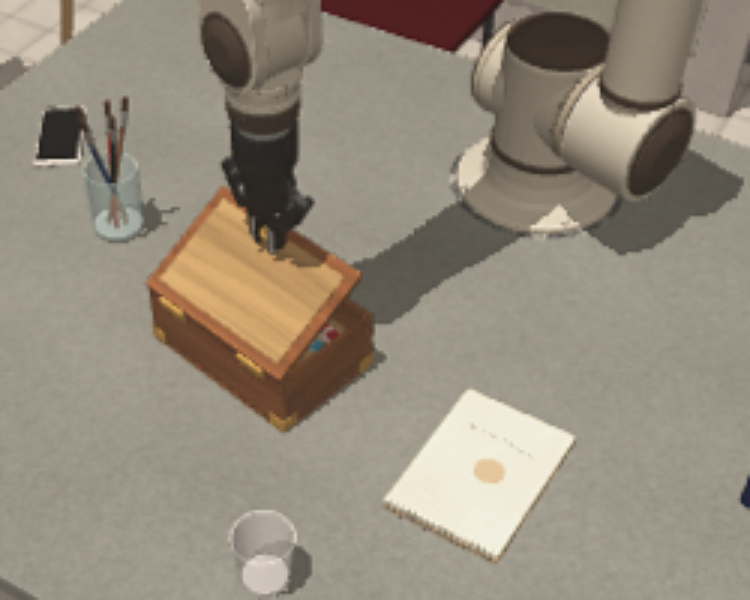

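The lid is rising with the knob still held (gripper at (270,225), gap visible at (340,320)), and the forces are about 1 N. I carry on along the arc.

drive_tool:
  plan:
    - [0,[0.009,-0.0021,0.0088],0]
    - [0,[0.0097,-0.0023,0.0079],0]
    - [0,[0.0104,-0.0025,0.007],0]
    - [0,[0.011,-0.0026,0.006],0]
    - [0,[0.0114,-0.0027,0.0049],0]
    - [0,[0.0118,-0.0028,0.0038],0]
    - [0,[0,0,0],0]

```text
time: 5.38
ee_pos: [0.5495, -0.171, 0.2293]
tcp_rot: [179.9, 0.1, 167.0]
wrist_force: [1.1, 4.3, 1.4]
opening: 0.0206
```

drive_tool:
  plan:
    - [0,[0.0121,-0.0029,0.0027],0]
    - [0,[0.0123,-0.0029,0.0016],0]
    - [0,[0.0124,-0.0029,0.0004],0]
    - [0,[0.0124,-0.0029,-0.0008],0]
    - [0,[0.0123,-0.0029,-0.0019],0]
    - [0,[0,0,0],0]

```text
time: 6.12
ee_pos: [0.6112, -0.1852, 0.2315]
tcp_rot: [179.9, 0.1, 167.0]
wrist_force: [4.0, 7.9, 2.7]
opening: 0.0202
```

drive_tool:
  plan:
    - [0,[0.012,-0.0028,-0.0031],0]
    - [0,[0.0117,-0.0028,-0.0042],0]
    - [0,[0.0113,-0.0027,-0.0052],0]
    - [0,[0,0,0],0]
    - [0,[0,0,0],0]

```text
time: 6.75
ee_pos: [0.6463, -0.1932, 0.2195]
tcp_rot: [179.9, 0.2, 167.0]
wrist_force: [4.6, 6.6, 3.2]
opening: 0.0201
```

```bash
python3 - <<'E'
from h import *
o=monitor.get_obs();print({k:np.round(o[k],4) for k in('time','q','ee_pos','tcp_rot','wrist_force','opening')})
p,d=eyes.camera('scene');cv2.imwrite('pics/s4.png',cv2.resize(p[60:260,150:400,::-1],None,fx=3,fy=3))
E
```

```text
{'time': np.float64(6.75), 'q': array([-16.6934,  22.2555,  26.896 ,  94.4641,   0.1214,  -3.6987]), 'ee_pos': array([ 0.6463, -0.1932,  0.2195]), 'tcp_rot': array([179.8903,   0.1839, 167.0053]), 'wrist_force': array([4.6316, 6.6373, 3.1632]), 'opening': np.float64(0.0201)}
```

View pics/s4.png

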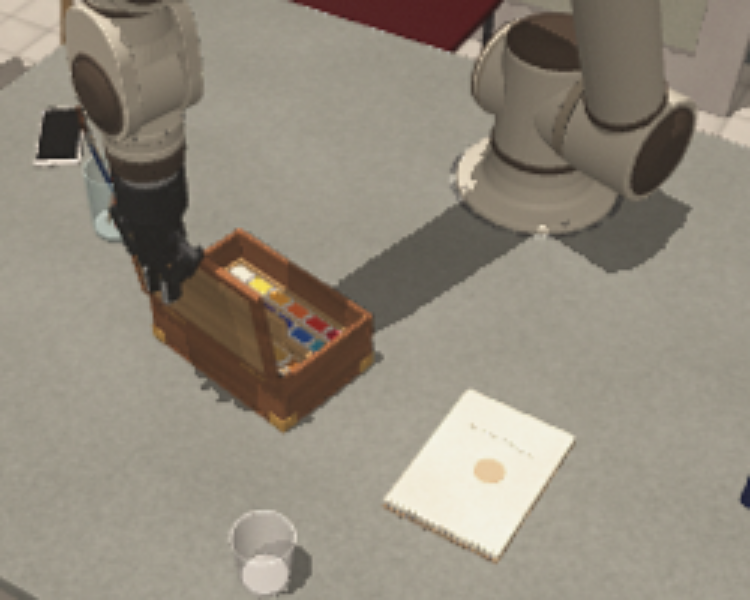

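The lid stands past upright, leaning back, and the tray is visible in the box. I let go and rise straight up.

drive_tool:
  plan:
    - [1,[0,0,0],0]
    - [1,[0,0,0],0]
    - [1,[0,0,0],0]
    - [1,[0,0,0],0]
    - [1,[0,0,0.02],0]
    - [1,[0,0,0.04],0]
    - [1,[0,0,0.05],0]
    - [1,[0,0,0.02],0]

```text
time: 7.8
ee_pos: [0.6452, -0.1944, 0.3519]
tcp_rot: [-180.0, 0.2, 166.9]
wrist_force: [0.7, 0.5, -0.1]
opening: 0.0855
```

drive_tool:
  plan:
    - [1,[-0.04,0.01,0],-10]
    - [1,[-0.05,0.012,0],-10]
    - [1,[-0.05,0.012,0],-10]
    - [1,[-0.05,0.012,0],-10]
    - [1,[-0.04,0.008,0],-10]
    - [1,[0,0,0],-10]
    - [1,[0,0,0],-10]
    - [1,[0,0,0],-10]
    - [1,[0,0,0],-10]
    - [1,[0,0,0],0]

```text
time: 9.05
ee_pos: [0.4152, -0.1404, 0.3487]
tcp_rot: [180.0, 0.0, 77.0]
wrist_force: [0.6, -0.0, 0.8]
opening: 0.0855
```

```bash
python3 - <<'E'
from h import *
o=monitor.get_obs();print({k:np.round(o[k],4) for k in('time','q','ee_pos','tcp_rot','wrist_force','opening')})
for n in('wrist','top','scene'):
    o=monitor.get_obs();p,d=eyes.camera(n);np.savez(n+'5.npz',p=p,d=d,pos=o['ee_pos'],rpy=o['tcp_rot']);cv2.imwrite(f'pics/{n}5.png',p[:,:,::-1])
E
```

```text
{'time': np.float64(9.05), 'q': array([-1.867630e+01, -6.856800e+00,  9.283000e+00,  1.061251e+02,
       -4.300000e-03,  8.432280e+01]), 'ee_pos': array([ 0.4152, -0.1404,  0.3487]), 'tcp_rot': array([1.799857e+02, 5.700000e-03, 7.700090e+01]), 'wrist_force': array([ 0.5951, -0.0041,  0.7692]), 'opening': np.float64(0.0855)}
```

View pics/wrist5.png

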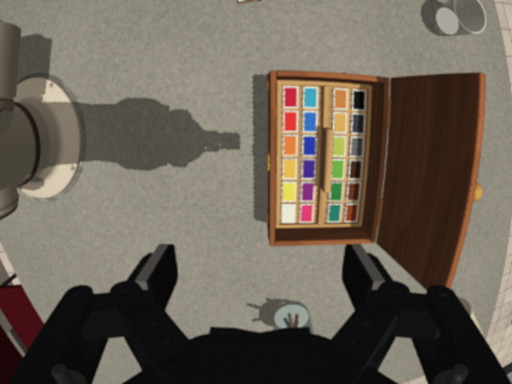

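View pics/scene5.png

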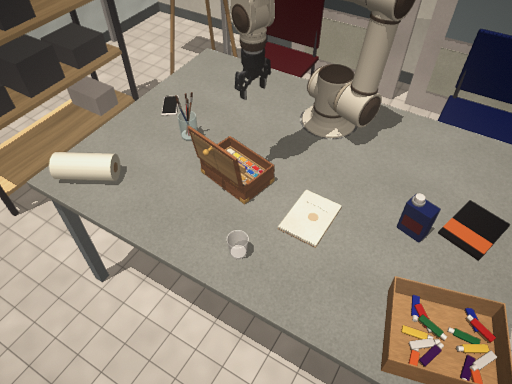

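View pics/top5.png

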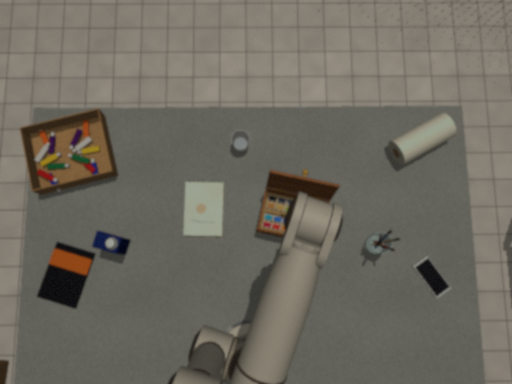

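The lid stands open by itself. The wrist view shows the box at (270-385,72-243) and the handle board around (325,160). I zoom in and measure the rim and the handle.

```bash
python3 - <<'E'
from h import *
T=np.load('wrist5.npz');p=T['p']
cv2.imwrite('pics/w5c.png',cv2.resize(p[60:255,260:400,::-1],None,fx=3,fy=3,interpolation=cv2.INTER_CUBIC))
E
```

```text
(no output)
```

View pics/w5c.png

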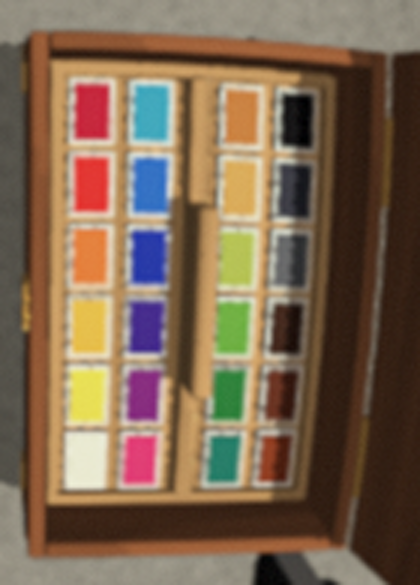

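```bash
python3 - <<'E'
from h import *
T=np.load('wrist5.npz');pos=T['pos'];rpy=T['rpy']
g=lambda u,v,z:wray(260+u/3,60+v/3,pos,rpy,z)
a=g(201,205,.082);b=g(196,398,.082);print('handle',a,b,(a+b)/2,np.linalg.norm(a-b),np.degrees(np.arctan2(*(a-b)[[1,0]])))
c=[g(30,33,.09),g(386,52,.09),g(345,548,.09),g(28,555,.09)];print(np.array(c),np.mean(c,0))
for i in range(4): e=c[i]-c[i-1];print(np.linalg.norm(e),np.degrees(np.arctan2(e[1],e[0])))
t=[g(50,62,.05),g(335,75,.05),g(305,498,.05),g(48,503,.05)];print(np.array(t),np.mean(t,0))
for i in range(4): e=t[i]-t[i-1];print(np.linalg.norm(e),np.degrees(np.arctan2(e[1],e[0])))
E
```

```text
handle [ 0.51328927 -0.11601183  0.082     ] [ 0.49543916 -0.20305313  0.082     ] [ 0.50436421 -0.15953248  0.082     ] 0.0888527700849139 78.41067824185055
[[ 0.45556967 -0.02804857  0.09      ]
 [ 0.61089361 -0.06219899  0.09      ]
 [ 0.55868302 -0.2958226   0.09      ]
 [ 0.4031291  -0.25939523  0.09      ]] [ 0.50706885 -0.16136635  0.09      ]
0.23721569628686634 77.2282866651995
0.15903388918695466 -12.400081631421093
0.23938658072247634 -102.59755380762002
0.15976225082129725 166.82006705845143
[[ 0.46394612 -0.03932713  0.05      ]
 [ 0.59968168 -0.06939493  0.05      ]
 [ 0.55129155 -0.28321722  0.05      ]
 [ 0.41641968 -0.25265118  0.05      ]] [ 0.50783476 -0.16114762  0.05      ]
0.21855413536247834 77.44020279709494
0.13902595684971072 -12.490322678608816
0.21922950989187856 -102.75180774010902
0.13829209468707496 167.2307412132281
```

Sizes match (rim 160×239, tray 138×219, handle 89 mm long). I move over the handle and part of the way down, then look again.

drive_tool:
  plan:
    - [1,[0.045,-0.01,0],0.2]
    - [1,[0.046,-0.01,0],0]
    - [1,[0,0,-0.05],0]
    - [1,[0,0,-0.06],0]
    - [1,[0,0,-0.05],0]
    - [1,[0,0,-0.019],0]
    - [1,[0,0,0],0]
    - [1,[0,0,0],0]

```text
time: 10.2
ee_pos: [0.5071, -0.1606, 0.172]
tcp_rot: [179.8, 0.0, 77.2]
wrist_force: [0.2, -0.3, 0.9]
opening: 0.0855
```

```bash
python3 - <<'E'
from h import *
o=monitor.get_obs();print({k:np.round(o[k],4) for k in('time','ee_pos','tcp_rot','wrist_force')})
p,d=eyes.camera('wrist');np.savez('w6.npz',p=p,pos=o['ee_pos'],rpy=o['tcp_rot']);cv2.imwrite('pics/w6.png',p[:,:,::-1])
E
```

```text
{'time': np.float64(10.2), 'ee_pos': array([ 0.5071, -0.1606,  0.172 ]), 'tcp_rot': array([1.798214e+02, 1.280000e-02, 7.716980e+01]), 'wrist_force': array([ 0.1901, -0.3162,  0.8719])}
```

View pics/w6.png

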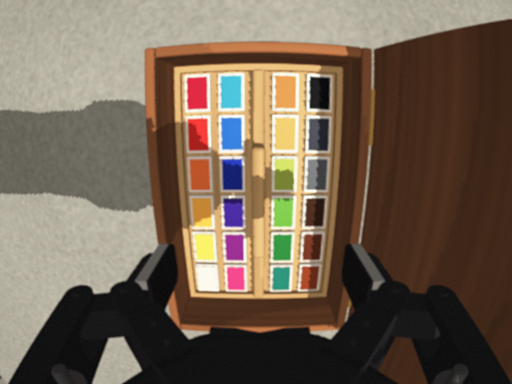

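```bash
python3 - <<'E'
from h import *
T=np.load('w6.npz');p=T['p'];pos=T['pos'];rpy=T['rpy']
cv2.imwrite('pics/w6c.png',cv2.resize(p[120:310,210:310,::-1],None,fx=4,fy=3,interpolation=cv2.INTER_CUBIC))
print(wray(258.5,143,pos,rpy,.082),wray(260,250,pos,rpy,.082))
R=np.array([np.cos(np.radians(77.2)),np.sin(np.radians(77.2))]);print('expected ends',pos[:2]+.045*R,pos[:2]-.045*R)
E
```

```text
[ 0.5180212  -0.11408767  0.082     ] [ 0.50025955 -0.1971492   0.082     ]
expected ends [ 0.51711677 -0.11672445] [ 0.49717741 -0.20448789]
```

View pics/w6c.png

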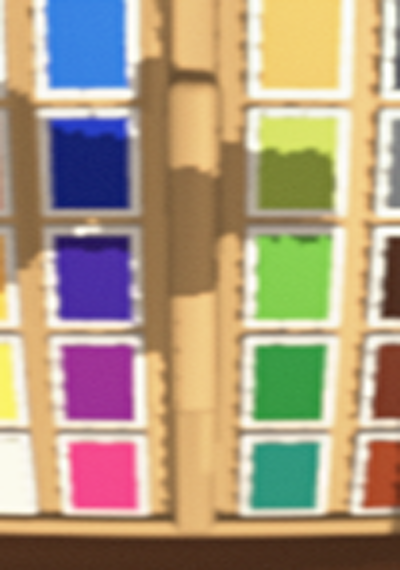

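The handle board is centred between the fingers (u≈258.5, v 146–257). I descend the 96 mm and grip it.

drive_tool:
  plan:
    - [1,[-0.0005,0,-0.04],0]
    - [1,[0,0,-0.03],0]
    - [1,[0,0,-0.018],0]
    - [1,[0,0,-0.008],0]
    - [1,[0,0,0],0]
    - [0,[0,0,0],0]
    - [0,[0,0,0],0]
    - [0,[0,0,0],0]
    - [0,[0,0,0],0]
    - [0,[0,0,0],0]
  grip_force: 60

```text
time: 11.5
ee_pos: [0.5059, -0.1604, 0.0739]
tcp_rot: [180.0, 0.0, 77.1]
wrist_force: [0.3, 0.1, 2.3]
opening: 0.009
```

drive_tool:
  plan:
    - [0,[0,0,0],0]
    - [0,[0,0,0],0]

```text
time: 11.75
ee_pos: [0.506, -0.1604, 0.0739]
tcp_rot: [180.0, 0.0, 77.1]
wrist_force: [0.6, 0.0, 4.6]
opening: 0.0091
```

drive_tool:
  plan:
    - [0,[0,0,0.005],0]
    - [0,[0,0,0.008],0]
    - [0,[0,0,0.01],0]
    - [0,[0,0,0.01],0]
    - [0,[0,0,0],0]
  grip_force: 80

```text
time: 12.38
ee_pos: [0.5063, -0.1605, 0.1078]
tcp_rot: [179.9, 0.0, 77.1]
wrist_force: [0.0, 0.6, -3.9]
opening: 0.0086
```

```bash
python3 - <<'E'
from h import *
o=monitor.get_obs();print({k:np.round(o[k],4) for k in('time','ee_pos','tcp_rot','wrist_force','torque','opening')})
p,d=eyes.camera('wrist');cv2.imwrite('pics/w7.png',p[:,:,::-1])
p,d=eyes.camera('scene');cv2.imwrite('pics/s7.png',cv2.resize(p[60:260,150:400,::-1],None,fx=3,fy=3))
E
```

```text
{'time': np.float64(12.375), 'ee_pos': array([ 0.5063, -0.1605,  0.1078]), 'tcp_rot': array([1.799002e+02, 9.300000e-03, 7.714060e+01]), 'wrist_force': array([ 0.0477,  0.5601, -3.914 ]), 'torque': array([ 0.0345,  0.0194, -0.0109]), 'opening': np.float64(0.0086)}
```

View pics/w7.png

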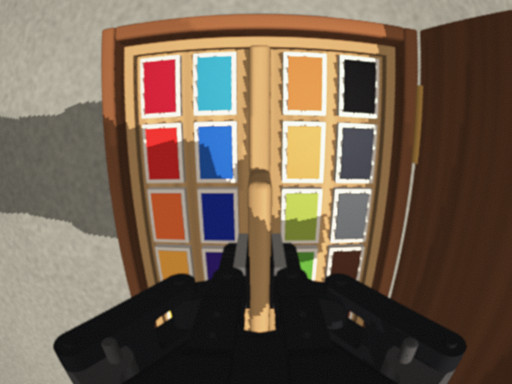

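View pics/s7.png

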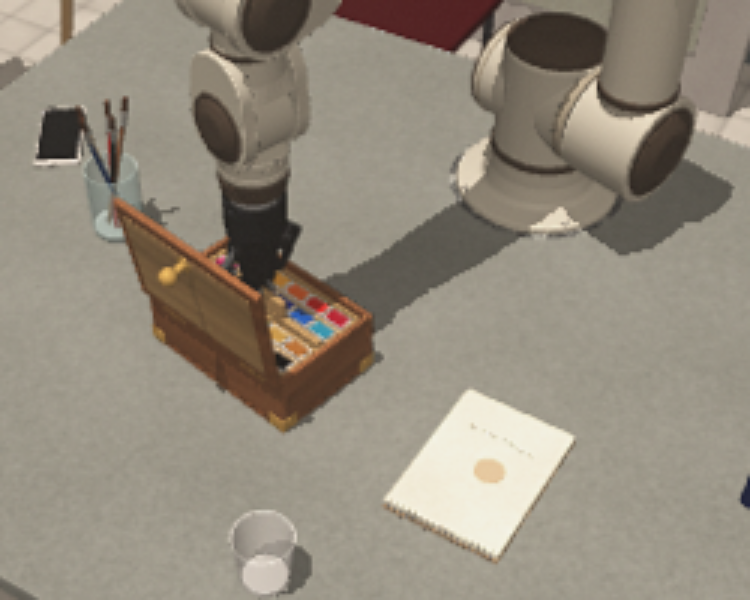

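The tray hangs level at 3.9 N with even gaps all round. I keep going straight up, then carry it to the pad.

drive_tool:
  plan:
    - [0,[0,0,0.012],0]
    - [0,[0,0,0.018],0]
    - [0,[0,0,0.02],0]
    - [0,[0,0,0.018],0]
    - [0,[0,0,0.01],0]
    - [0,[0,0,0],0]

```text
time: 13.22
ee_pos: [0.5061, -0.1604, 0.1854]
tcp_rot: [179.9, 0.0, 77.1]
wrist_force: [0.9, -0.2, -4.5]
opening: 0.009
```

drive_tool:
  plan:
    - [0,[0.0015,0.012,0],0]
    - [0,[0.002,0.02,0],0]
    - [0,[0.003,0.03,0],0]
    - [0,[0.004,0.035,0],0]
    - [0,[0.004,0.035,0],0]
    - [0,[0.004,0.035,0],0]
    - [0,[0.004,0.035,0],0]
    - [0,[0.004,0.035,0],0]
    - [0,[0.004,0.035,0],0]
    - [0,[0.004,0.03,0],0]

```text
time: 14.48
ee_pos: [0.5396, 0.1436, 0.1836]
tcp_rot: [-179.9, 0.0, 77.2]
wrist_force: [1.6, 0.1, -3.7]
opening: 0.0089
```

drive_tool:
  plan:
    - [0,[0.003,0.02,0],0]
    - [0,[0.0015,0.0135,-0.008],0]
    - [0,[0,0,-0.015],0]
    - [0,[0,0,-0.012],0]
    - [0,[0,0,-0.004],0]
    - [0,[0,0,0],0]
    - [0,[0,0,0],0]
    - [0,[0,0,0],0]

```text
time: 15.48
ee_pos: [0.545, 0.1751, 0.1461]
tcp_rot: [180.0, -0.0, 77.1]
wrist_force: [1.1, 0.1, -3.6]
opening: 0.0089
```

```bash
python3 - <<'E'
from h import *
o=monitor.get_obs();print({k:np.round(o[k],4) for k in('time','ee_pos','tcp_rot','wrist_force','torque','opening','qd')})
for n in('wrist','scene','top'):
    p,d=eyes.camera(n);np.savez(n+'8.npz',p=p,d=d);cv2.imwrite(f'pics/{n}8.png',p[:,:,::-1])
    if n=='scene':
        W=cloud('scene',d);cv2.imwrite('pics/s8c.png',cv2.resize(p[60:260,150:400,::-1],None,fx=3,fy=3))
        x,y,z=[W[...,i] for i in range(3)]
        m=(d>0)&(abs(x-.545)<.13)&(abs(y-.175)<.15)&(z>.09)&(z<.13)
        q=W[m]
        for _ in range(4):
            A=np.c_[q[:,:2],np.ones(len(q))];c=np.linalg.lstsq(A,q[:,2],rcond=None)[0];e=q[:,2]-A@c;r=cv2.minAreaRect(q[:,:2].astype(np.float32));qq=q;q=q[abs(e)<2*e.std()+.001]
        print(len(q),c,e.std(),r,q[:,2].mean())
E
```

```text
{'time': np.float64(15.475), 'ee_pos': array([0.545 , 0.1751, 0.1461]), 'tcp_rot': array([ 1.799589e+02, -2.420000e-02,  7.713130e+01]), 'wrist_force': array([ 1.1099,  0.1112, -3.6433]), 'torque': array([ 0.0115,  0.0051, -0.034 ]), 'opening': np.float64(0.0089), 'qd': array([ 0.03  ,  0.1117, -0.0583, -0.0366, -0.0727,  0.0469])}
1741 [-0.00142883  0.00051411  0.12064915] 0.002962857008354037 ((0.5450014472007751, 0.1765224039554596), (0.22023282945156097, 0.14604833722114563), 76.89659118652344) 0.1199371211008648
```

View pics/s8c.png

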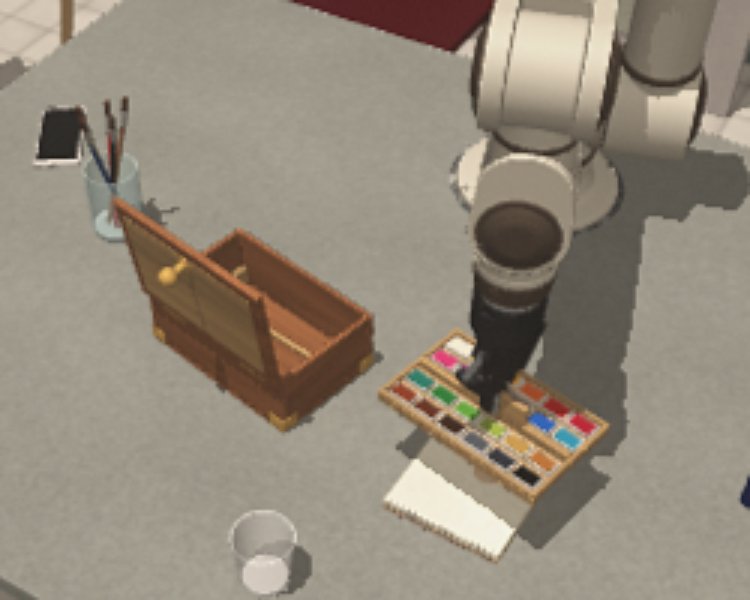

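View pics/wrist8.png

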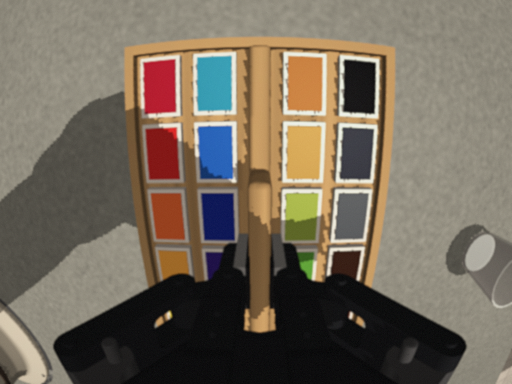

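View pics/top8.png

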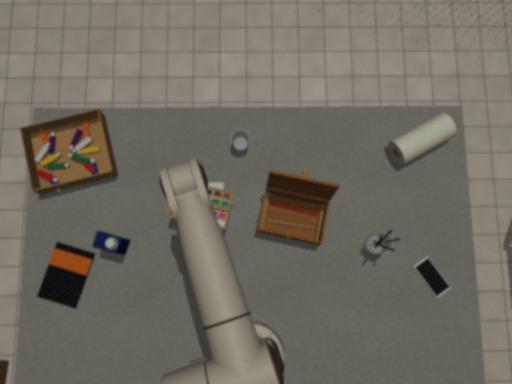

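The tray is level (fitted slope 0.15 %), centred on the pad within about 2 mm, with its pans at z≈0.120, so its underside is about 93 mm above the page. The lid is open, the box empty, and the jar (375,243), cup (240,143) and tin (111,243) are at their first pixels. I settle briefly, then hand in.

drive_tool:
  plan:
    - [0,[0,0,0],0]
    - [0,[0,0,0],0]
    - [0,[0,0,0],0]
    - [0,[0,0,0],0]

```text
time: 16.12
ee_pos: [0.5448, 0.1752, 0.1456]
tcp_rot: [180.0, 0.0, 77.1]
wrist_force: [-0.5, -0.4, -4.3]
opening: 0.0086
```

```bash
python3 - <<'E'
from h import *
from workcell import job
o=monitor.get_obs();print({k:np.round(o[k],4) for k in('time','ee_pos','tcp_rot','wrist_force','opening')})
d=np.load('scene8.npz')['d'];W=cloud('scene',d);yaw=np.radians(-12.9)
L=(W-[.507,-.161,0])@np.array([[np.cos(yaw),-np.sin(yaw),0],[np.sin(yaw),np.cos(yaw),0],[0,0,1]])
m=(d>0)&(L[...,2]>.11)&(L[...,2]<.24)&(L[...,0]>.06)&(L[...,0]<.15)&(abs(L[...,1])<.11)
q=L[m];c=np.polyfit(q[:,2],q[:,0],1);print('lid angle',np.pi/2+np.arctan(c[0]),len(q))
print(job.job_done())
E
```

```text
{'time': np.float64(16.125), 'ee_pos': array([0.5448, 0.1752, 0.1456]), 'tcp_rot': array([1.799996e+02, 6.000000e-04, 7.714050e+01]), 'wrist_force': array([-0.5405, -0.4404, -4.2694]), 'opening': np.float64(0.0086)}
lid angle 1.7506479654668943 843
the job is handed in; nothing more can be done
None
```

I swung the lid open by its knob with a light 20 N grip. I then drew the tray straight up by its handle at 60–80 N and carried it level to the pad. The job was handed in at 16.1 s, with the tray held still in the gripper.

**Last checks**
- **Lid:** it stands at about 1.75 rad, past upright, and stays there by itself.
- **Tray:** it is level (slope about 0.15 %) and within about 2 mm of the page centre. Its underside is about 93 mm above the page. The wrist carries about 4 N, which matches the tray's weight.
- **Bystanders:** the tin, jar and cup look unmoved in the pictures.

**Off-centre knob grip:** the first grip on the knob was slightly off-centre. It gave a side force of about 20 N, and 27 N after I first shifted it the wrong way. I corrected it to under 7 N before lifting; it rose to about 9 N partway along the swing.

The handle measured about 2.5 mm off the box centre in one view. A closer look before gripping showed it centred between the fingers.

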